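# Hang the cone guard on the loudspeaker test box

## Task

Take the dark steel mesh guard, the one with two hinge knuckles, out of its stand by its red tab and lower it gently onto the test box so that both knuckles drop over the two brass pins, then let go so that it hangs at rest from both. Do not let it fall onto the pins, and leave the plywood baffle with the other red tab where it is.

Things in the scene. Friction and masses are not known exactly. Their poses are not given: they have to be found in the camera images.
- guard: Loose dark steel mesh guard, about 0.35 kg, upright in a slot 30 mm deep. Origin: middle of its knuckle axis; x along that axis, y through the thickness, z up; either face may be in front. Mesh 130 mm wide, 10 thick, reaching 100 below the origin. Crossbar 210 long, 24 wide (y), 5 to 14 above the origin. The bar's ends, 70 to 105 mm either side of the origin, are the knuckles.
- tab (a point): Middle of the gripping part of the guard's red tab, 52 mm above the guard's origin, same axes; the tab is 40 mm wide (x), 12 mm thick (y), its top 23 mm above this point and the crossbar 38 mm below. The guard's knuckles are channels along x, open downward and at their ends, 16 mm wide (y) inside, flaring to a mouth 38 mm wide at 28 mm below the guard's origin.
- hinge_pins (a point): Midpoint of the two brass pins of the fixed white test box (280 wide, 150 deep and high), 140 mm above the table; the seated guard's origin lies here. x along the pins (near world x, either face of the guard may be in front), y into the box, front face 45 mm off, z up. Pins 10 mm thick, from free ends 78 mm out to yellow brackets 128 mm out; the mesh passes between the free ends.
- baffle: Bystander: loose plywood panel with a black disc and a shorter red tab but no crossbar or knuckles, 130 mm wide (x), 10 mm thick (y), upright in another stand 150 x 80 x 45 mm. Origin in the tab, 100 mm above its lower edge; top 20 mm above the origin, 135 mm above the table: carry the guard over it with room to spare.

How it is judged:
At the end, for the whole second after the job is handed in: The guard hangs from both pins: the middle of its knuckle axis within 7 mm in height, 12 mm across and 20 mm along of the midpoint between the pins, its axis within 0.1 rad of the pins' line, the panel within 15 degrees of upright, and at rest (under 0.03 m/s and 0.5 rad/s) (z of guard in the frame of hinge_pins between -0.007 and 0.007 m and y of guard in the frame of hinge_pins between -0.012 and 0.012 m and x of guard in the frame of hinge_pins between -0.02 and 0.02 m and angle between the x axis of guard and the x axis of hinge_pins, either way round below 0.1 rad and angle between guard's own z axis and vertical below 0.26 rad and linear speed of guard below 0.03 m/s and angular speed of guard below 0.5 rad/s); the robot touches nothing.
It fails at once if the guard is dropped or slammed onto the pins (faster than 0.6 m/s within 60 mm of its seat) (distance between guard and hinge_pins below 0.06 m and linear speed of guard above 0.6 m/s).
It fails at once if the plywood baffle is moved by more than 30 mm (distance of baffle from where it was at the start of the episode above 0.03 m).
It also fails if it takes over 45 s, if anything falls off the work surface, if the arm or the gripper's body presses on something with over 40 N, if the wrist force passes 120 N, or if a joint passes its speed limit or range.

## Robot

A 6-joint arm with a two-finger parallel gripper is mounted at the origin on the work surface. World frame = base frame: x ahead of the robot, y to its left, z up, the work surface at z = 0. Lengths are in m, angles in rad, forces in N, time in s.
With the tool pointing down it reaches from about 0.325 to 0.85 m from the base axis. Payload 15.5 kg.
Tool frame: the origin (TCP) lies on the centre line of the jaws, within the pads' length; the fingertips stand 19 mm ahead of it and the grasp point (between the pads) is the TCP; z points along the fingers, y is the line along which they close (so a half turn about z gives the same grasp; the last joint's range is limited). The gripper opens to 91 mm and grips with 3 to 60 N. Pads are 32 mm wide; open, the fingers measure 118 mm over their backs; the gripper's body (76 mm by 178 mm) begins 60 mm behind the grasp point.
Start: joints at [-1.198, 0.494, 1.345, -0, 1.302, -0.096], TCP at [0.282, -0.558, 0.233] pointing down, gripper open.
Joint ranges: [-2.91, 2.91], [-0.82, 2.16], [0.22, 2.67], [-1.22, 4.37], [0.12, 2.79], [-3.08, 3.08]. Speed limits (rad/s): [1.89, 1.89, 2.57, 3.01, 3.01, 3.01].

## Interface

Orientations are given as a rotation vector (axis times angle).
In Python, from rig import status, viewer, env gives the robot as it stands. The module is installed in compiled form; this text tells all that it offers.
- The arm moves only by the tool carry_out, never from a script. Its argument "increments" is a list of rows, each a list of 7 numbers: the turn, a rotation vector about the tool's x, y, z in rad, then the shift along the tool's x, y, z in mm, then the opening in per cent of the stroke, from 0 (shut) to 100 (fully open). In form: [[rx, ry, rz, dx, dy, dz, hand], ...]. A call has 1 to 20 rows; each row shifts and turns the commanded pose from where the row before left it, along the tool's axes as they then stand; what a row does not reach is not made up. A row lasts 1/10 s, in which the tool goes at most 50 mm and 8.59 degrees, less where a joint would pass 70% of its speed; a pose out of reach is approached as far as the arm can. A call is refused whole if a number of a shift passes 50 or a number of a turn 0.15, either way. A call with a gripper value outside its range is refused whole. The fingers move at their own pace and stop on an object; the grip force is fixed at half the most. Time passes only in rows, so rows that do not move let the fingers close. It gives the time, the measured TCP pose, the force, the opening and the grip force at its end, in the units of the state.
- status.read_state(): the state, without advancing time (a new reading comes with each control period).
- viewer.snapshot(name): name is "scene" or "top" or "wrist"; returns (picture, depth): 400x640x3 uint8, blue, green, red; 400x640 float32, m along the optical axis (not along the pixel's ray), 0 where there is no reading.
- viewer.get_calibration(name): a dict with "intrinsics" (3x3 intrinsics, pixels), "distortion" ([k1, k2, p1, p2, k3] as OpenCV has them; the pictures are not rectified), "view" (4x4, takes a point from world to camera coordinates). Camera axes: x right, y down, z forward; pixel columns grow to the right and rows downward; lengths in m; the calibration is good to about 2 mm. A picture is of the moment at which its call begins: read the wrist's pose just before it. get_calibration takes no time and is no camera call; for the wrist camera it gives the pose at the moment of the call.
- env.job_done(): hands the job in; it is judged then, once.
The state is a dict: "time_s": time; "joint_positions": joint angles; "qvel": joint speeds; "joint_efforts": joint torques, N m; "tcp_pos": TCP position; "ee_rot": TCP orientation; "contact_force": force on the tool from outside, world axes, zero at the start; "wrist_torque": the same for the moment, N m; "gripper_width": opening from 0.0 (shut) to 1.0 (fully open); "finger_force": force on a finger pad.
Only numpy, scipy, OpenCV 4.12 (cv2) and the standard library are available. Lean on these libraries where they do the work, as an engineer would, in place of code of your own. Each camera call takes 0.05 s, during which the arm holds its last target. There are 200 camera calls.

## Working session

There is one attempt and no reset: what is moved stays moved. The work goes in short steps, Python scripts to look and compute and a tool call to move; the robot and the scene stay as the last step left them, time stands still between calls to the robot, and variables do not carry over. Pictures are saved under pics/ and viewed, at most 10 in all, crops included, and the job is handed in when it is done.

Besides the shell and the picture viewer there is one more tool, called after "Call:" as a command line: name --pt "numbers of a row" for each row, then --argument value for the rest. carry_out: Moves the arm, as the interface text tells. Its arguments: {"type":"object","properties":{"increments":{"type":"array","items":{"type":"array","items":{"type":"number"}}}},"required":["increments"]}

```bash
mkdir -p pics
cat > h.py <<'E'
import numpy as np, cv2
from rig import status, viewer, env
from scipy.spatial.transform import Rotation as R
def cap(n):
    c=viewer.get_calibration(n); im,d=viewer.snapshot(n)
    np.savez(f'{n}.npz',im=im,d=d,K=np.array(c['intrinsics']),D=np.array(c['distortion']),V=np.array(c['view']))
    return im,d
def load(n): return np.load(f'{n}.npz')
def world(f,uv,z=None):
    uv=np.array(uv,float).reshape(-1,2); K,D,V=f['K'],f['D'],f['V']
    n=cv2.undistortPoints(uv.reshape(-1,1,2),K,D).reshape(-1,2)
    if z is None: z=np.array([f['d'][int(v),int(u)] for u,v in uv])
    p=np.c_[n*np.reshape(z,(-1,1)),z]
    return (p-V[:3,3])@V[:3,:3]
E
python3 - <<'E'
from h import *
s=status.read_state(); print(s)
for n in("scene","top"):
    im,d=cap(n); cv2.imwrite(f'pics/{n}0.png',im)
E
```

```text
{'time_s': 0.0, 'joint_positions': array([-1.19745188e+00,  4.94206615e-01,  1.34608317e+00, -1.09583998e-05,
        1.30251045e+00, -9.54852528e-02]), 'qvel': array([-0.00099005, -0.00060764, -0.00121343,  0.00048362, -0.00130005,
        0.00050763]), 'joint_efforts': array([ 1.49906595e-03, -8.78823137e+01, -3.81866848e+01,  7.09665567e-02,
        5.32915886e-02, -1.97301297e-04]), 'tcp_pos': array([ 0.28228641, -0.55724274,  0.23233993]), 'ee_rot': array([-3.05450853e+00, -7.29436907e-01,  2.79012955e-04]), 'contact_force': array([-0.45273196, -0.98203858,  0.5346678 ]), 'wrist_torque': array([0.05975008, 0.05605152, 0.01284482]), 'finger_force': 0.0, 'gripper_width': 0.995818048810938}
```

View pics/scene0.png

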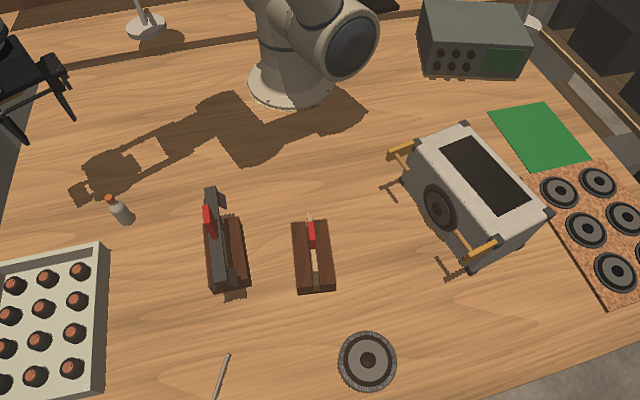

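View pics/top0.png

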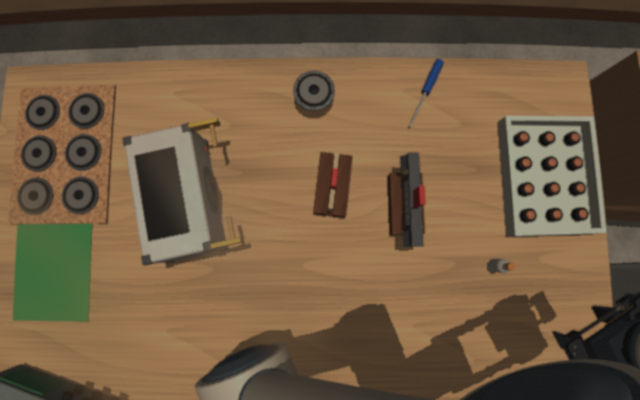

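The scene shows the guard (crossbar, red tab) at about (215,240) and top (413,200). The baffle is at scene (312,235) / top (333,183). The test box, with brackets and pins, is at scene (470,195), with pins near top (205,124) and (228,242).

Run:
```python
from h import *
t=load('top'); s=load('scene')
for n,f in(('top',t),('scene',s)):
    hsv=cv2.cvtColor(f['im'],cv2.COLOR_BGR2HSV); d=f['d']
    red=(((hsv[...,0]<6)|(hsv[...,0]>174))&(hsv[...,1]>170)&(hsv[...,2]>90)&(d>0)).astype(np.uint8)
    yel=((hsv[...,0]>15)&(hsv[...,0]<28)&(hsv[...,1]>150)&(hsv[...,2]>70)&(d>0)).astype(np.uint8)
    for nm,m in(('red',red),('yel',yel)):
        k,l,st,c=cv2.connectedComponentsWithStats(m)
        for i in range(1,k):
            if st[i,4]<25: continue
            v,u=np.where(l==i); p=world(f,np.c_[u,v])
            if np.median(p[:,2])<.05: continue
            print(n,nm,st[i],np.round(np.median(p,0),3),np.round(p.min(0),3),np.round(p.max(0),3))
    # dense cloud
    v,u=np.where(d>0); P=world(f,np.c_[u,v]); np.savez(n+'_P.npz',P=P,u=u,v=v)
# crops
a=cv2.resize(t['im'][100:270,180:440],None,fx=3,fy=3,interpolation=cv2.INTER_CUBIC); cv2.imwrite('pics/t1.png',a)
b=s['im'][130:290,370:570]; b=cv2.resize(b,None,fx=4,fy=3.75,interpolation=cv2.INTER_CUBIC)
b=cv2.resize(s['im'][130:280,370:570],None,fx=4,fy=4,interpolation=cv2.INTER_CUBIC); cv2.imwrite('pics/s1.png',b)
print(status.read_state()['time_s'])
```

```text
Still running in the background as job /tmp/bash_jobs.1000/e5c8ab551eb3 (pid 483). You'll get a notice when it ends.
```

```bash
kill -- -$(cat /tmp/bash_jobs.1000/e5c8ab551eb3/pid); cat /tmp/bash_jobs.1000/e5c8ab551eb3/stdout
sed -i "s/def load(n): .*/def load(n): return dict(np.load(f'{n}.npz'))/; s/z=np.array(\[.*/z=f['d'][uv[:,1].astype(int),uv[:,0].astype(int)]/" h.py
cat > m.py <<'E'
from h import *
t=load('top'); s=load('scene')
for n,f in(('top',t),('scene',s)):
    hsv=cv2.cvtColor(f['im'],cv2.COLOR_BGR2HSV); d=f['d']
    red=(((hsv[...,0]<6)|(hsv[...,0]>174))&(hsv[...,1]>170)&(hsv[...,2]>90)&(d>0)).astype(np.uint8)
    yel=((hsv[...,0]>15)&(hsv[...,0]<28)&(hsv[...,1]>150)&(hsv[...,2]>70)&(d>0)).astype(np.uint8)
    for nm,m in(('red',red),('yel',yel)):
        k,l,st,c=cv2.connectedComponentsWithStats(m)
        for i in range(1,k):
            if st[i,4]<25: continue
            v,u=np.where(l==i); p=world(f,np.c_[u,v])
            if np.median(p[:,2])<.05: continue
            print(n,nm,st[i],np.round(np.median(p,0),3),np.round(p.min(0),3),np.round(p.max(0),3))
a=cv2.resize(t['im'][100:270,180:440],None,fx=3,fy=3,interpolation=cv2.INTER_CUBIC); cv2.imwrite('pics/t1.png',a)
b=cv2.resize(s['im'][130:280,370:570],None,fx=4,fy=4,interpolation=cv2.INTER_CUBIC); cv2.imwrite('pics/s1.png',b)
print(status.read_state()['time_s'])
E
timeout 60 python3 m.py
```

```text
top red [331 169   7  18  84] [ 0.603 -0.081  0.135] [ 0.585 -0.088  0.014] [ 0.642 -0.075  0.14 ]
top red [419 186   6  19  91] [ 0.554 -0.258  0.19 ] [ 0.535 -0.264  0.187] [ 0.572 -0.252  0.196]
top yel [189 118  29  10 136] [0.724 0.2   0.155] [0.716 0.171 0.145] [0.734 0.232 0.16 ]
scene red [203 204   7  20 114] [ 0.555 -0.259  0.192] [ 0.533 -0.264  0.187] [ 0.573 -0.254  0.195]
scene red [308 222   8  19 116] [ 0.605 -0.082  0.137] [ 0.584 -0.088  0.107] [ 0.623 -0.074  0.139]
scene yel [388 140  26  13 101] [0.465 0.147 0.156] [0.455 0.117 0.153] [0.474 0.179 0.159]
scene yel [463 239  35  24 245] [0.727 0.198 0.155] [0.692 0.171 0.057] [0.736 0.233 0.159]
0.1
top red [331 169   7  18  84] [ 0.603 -0.081  0.135] [ 0.585 -0.088  0.014] [ 0.642 -0.075  0.14 ]
top red [419 186   6  19  91] [ 0.554 -0.258  0.19 ] [ 0.535 -0.264  0.187] [ 0.572 -0.252  0.196]
top yel [189 118  29  10 136] [0.724 0.2   0.155] [0.716 0.171 0.145] [0.734 0.232 0.16 ]
scene red [203 204   7  20 114] [ 0.555 -0.259  0.192] [ 0.533 -0.264  0.187] [ 0.573 -0.254  0.195]
scene red [308 222   8  19 116] [ 0.605 -0.082  0.137] [ 0.584 -0.088  0.107] [ 0.623 -0.074  0.139]
scene yel [388 140  26  13 101] [0.465 0.147 0.156] [0.455 0.117 0.153] [0.474 0.179 0.159]
scene yel [463 239  35  24 245] [0.727 0.198 0.155] [0.692 0.171 0.057] [0.736 0.233 0.159]
0.1bash: kill: (-483) - No such process
```

View pics/t1.png

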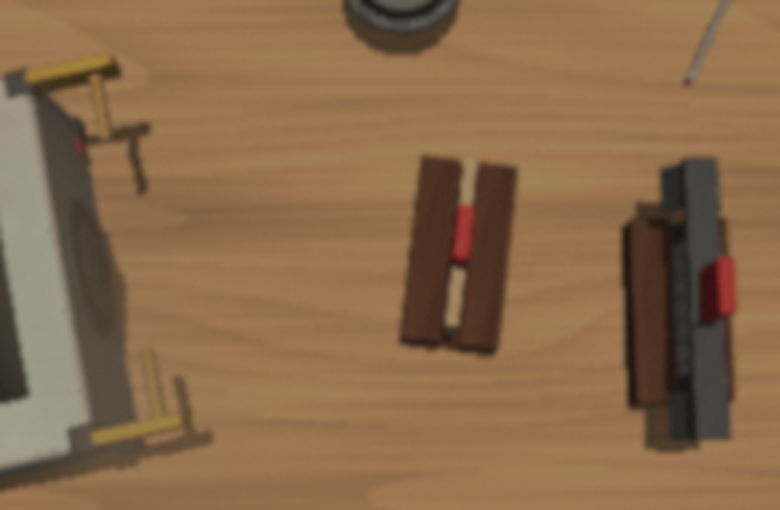

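View pics/s1.png

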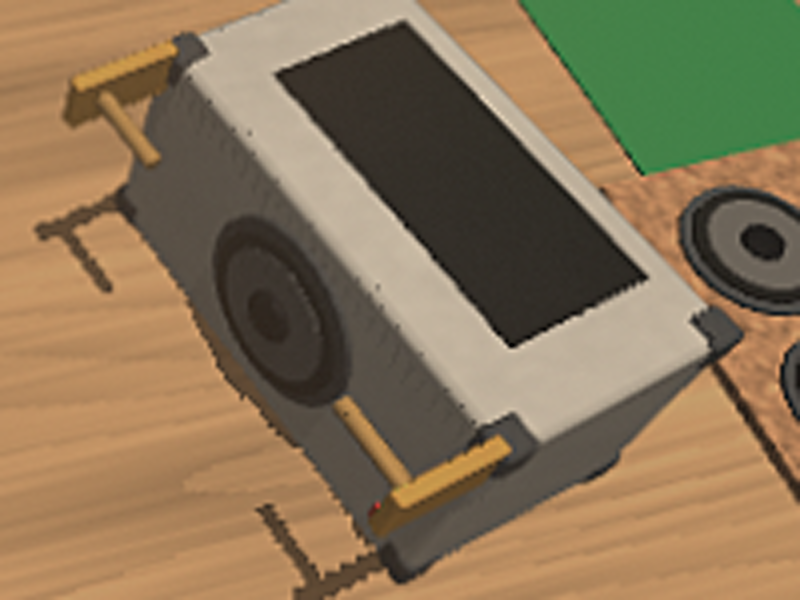

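Crop pixels: in the top crop (3x), pins run (97,78)-(107,135) and (152,350)-(160,415). The bar's top corners are (684,158), (717,158), (697,440) and (731,438). In the scene crop (4x), pins run (105,95)-(153,160) and (342,403)-(405,485).

```bash
cat >> h.py <<'E'
def onz(f,uv,z):
    a=world(f,uv,np.ones(len(uv))); V=f['V']; o=-V[:3,:3].T@V[:3,3]; d=a-o
    return o+d*((z-o[2])/d[:,2])[:,None]
E
python3 - <<'E'
from h import *
np.set_printoptions(precision=4,suppress=True)
t=load('top'); s=load('scene')
T=lambda p:np.array(p)/3.+[180-.33,100-.33]
S=lambda p:np.array(p)/4.+[370-.375,130-.375]
pt=onz(t,T([[97,78],[107,135],[152,350],[160,415]]),.142)
ps=onz(s,S([[153,160],[105,95],[342,403],[405,485]]),.142)
print('pins top\n',pt,'\npins scene\n',ps)
for p in (pt[[1,2]],ps[[0,2]]): 
    d=p[0]-p[1]; print('mid',p.mean(0),'len',np.hypot(*d[:2]),'ang',np.arctan2(d[1],d[0]))
b=onz(t,T([[684,158],[717,158],[697,440],[731,438]]),.129); print('bar\n',b,b.mean(0)); d=b[:2].mean(0)-b[2:].mean(0); print('ang',np.arctan2(d[1],d[0]),np.hypot(*d[:2]))
# depth cloud fits
for n,f in (('top',t),('scene',s)):
    v,u=np.where(f['d']>0); P=world(f,np.c_[u,v])
    q=P[(abs(P[:,0]-.555)<.12)&(abs(P[:,1]+.26)<.03)&(P[:,2]>.118)&(P[:,2]<.145)]
    print(n,'bar',len(q),q.mean(0),np.median(q[:,2]),q[:,0].min(),q[:,0].max()); k=np.polyfit(q[:,0],q[:,1],1);print(k)
    q=P[(abs(P[:,0]-.555)<.12)&(abs(P[:,1]+.26)<.03)&(P[:,2]>.183)&(P[:,2]<.2)]
    print('tabtop',len(q),(q.min(0)+q.max(0))/2,np.median(q[:,2]))
    q=P[(abs(P[:,0]-.6)<.22)&(abs(P[:,1]-.26)<.17)&(P[:,2]>.145)&(P[:,2]<.158)]; 
    r=cv2.minAreaRect(q[(q[:,1]>.215)][:,:2].astype(np.float32)); print('boxtop',r,np.median(q[:,2]))
E
```

```text
pins top
 [[0.7209 0.1849 0.142 ]
 [0.6778 0.1764 0.142 ]
 [0.5206 0.1413 0.142 ]
 [0.4745 0.1352 0.142 ]] 
pins scene
 [[0.5182 0.1457 0.142 ]
 [0.4707 0.1375 0.142 ]
 [0.6745 0.1775 0.142 ]
 [0.7205 0.1868 0.142 ]]
mid [0.5992 0.1589 0.142 ] len 0.16110442518521847 ang 0.21980241211458992
mid [0.5964 0.1616 0.142 ] len 0.1594281170267393 ang -2.9409190813411072
bar
 [[ 0.658  -0.2475  0.129 ]
 [ 0.6578 -0.2723  0.129 ]
 [ 0.4497 -0.2476  0.129 ]
 [ 0.4506 -0.2726  0.129 ]] [ 0.554 -0.26   0.129]
ang 0.0010870227297083525 0.20772881935781076
top bar 913 [ 0.551  -0.2576  0.1292] 0.12928419307248287 0.4499271919110399 0.6593083288303404
[-0.0019 -0.2566]
tabtop 116 [ 0.5548 -0.2586  0.1914] 0.19039223894891255
boxtop ((0.5753530859947205, 0.2708267569541931), (0.28302961587905884, 0.1674063801765442), 11.804314613342285) 0.15140386709940204
scene bar 1133 [ 0.5691 -0.2577  0.1303] 0.13036653161677372 0.4464073073382748 0.6589523199171002
[-0.0151 -0.2491]
tabtop 161 [ 0.5531 -0.2596  0.1889] 0.19115436497948937
boxtop ((0.5754175186157227, 0.27114611864089966), (0.2841358780860901, 0.16777066886425018), 11.30811595916748) 0.15184971873860456
```

Call:
carry_out --pt "0 0 0.117 0 0 -7 100" --pt "0 0 0.117 0 0 -7 100" --pt "0 0 0.117 0 0 -7 100" --pt "0 0 0.117 0 0 -7 100" --pt "0 0 0 27 -30 0 100" --pt "0 0 0 27 -30 0 100" --pt "0 0 0 27 -30 0 100" --pt "0 0 0 27 -30 0 100" --pt "0 0 0 27 -30 0 100" --pt "0 0 0 27 -30 0 100" --pt "0 0 0 27 -30 0 100" --pt "0 0 0 27 -30 0 100" --pt "0 0 0 27 -30 0 100" --pt "0 0 0 27 -30 0 100" --pt "0 0 0 0 0 0 100"

```text
time_s: 1.6
tcp_pos: [0.5545, -0.2538, 0.2605]
ee_rot: [-3.14, -0.007, -0.0]
contact_force: [-0.1, -1.0, -0.0]
gripper_width: 1.0
finger_force: 0.0
```

```bash
cat > w.py <<'E'
from h import *
im,d=cap('wrist'); f=load('wrist'); np.set_printoptions(precision=4,suppress=True)
import sys; cv2.imwrite(f'pics/{sys.argv[1]}.png',im)
v,u=np.where(d>0); P=world(f,np.c_[u,v])
q=P[(abs(P[:,0]-.555)<.05)&(abs(P[:,1]+.26)<.03)&(P[:,2]>.183)&(P[:,2]<.2)]
print('tabtop',len(q),q.min(0) if len(q) else 0,q.max(0) if len(q) else 0)
if len(q): print(np.polyfit(q[:,0],q[:,1],1))
E
python3 w.py w0
```

```text
tabtop 920 [ 0.5348 -0.2655  0.1831] [ 0.5742 -0.2534  0.1905]
[-0.0135 -0.2519]
```

View pics/w0.png

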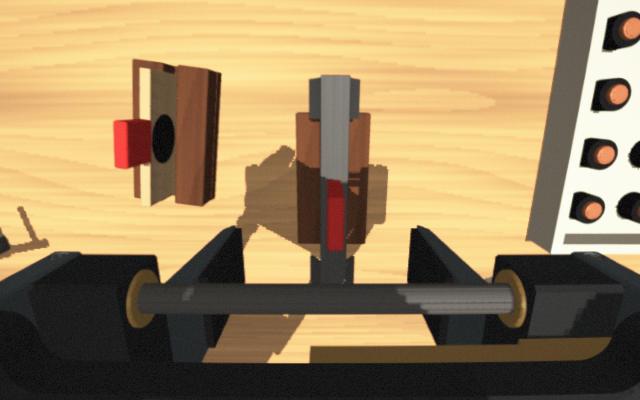

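The wrist view shows the red tab at (335,215), midway between the open fingers. Its centre is (0.5545, -0.2595), top at 0.190. Next I descend and grip.

Call:
carry_out --pt "0 0 0 0 5.5 0 100" --pt "0 0 0 0 0 20 100" --pt "0 0 0 0 0 20 100" --pt "0 0 0 0 0 20 100" --pt "0 0 0 0 0 20 100" --pt "0 0 0 0 0 13 100" --pt "0 0 0 0 0 0 100" --pt "0 0 0 0 0 0 0" --pt "0 0 0 0 0 0 0" --pt "0 0 0 0 0 0 0" --pt "0 0 0 0 0 0 0" --pt "0 0 0 0 0 0 0" --pt "0 0 0 0 0 0 0" --pt "0 0 0 0 0 0 0" --pt "0 0 0 0 0 0 0"

```text
time_s: 3.15
tcp_pos: [0.5521, -0.2628, 0.1679]
ee_rot: [-3.142, -0.001, 0.0]
contact_force: [0.1, -0.8, 0.1]
gripper_width: 0.334
finger_force: 0.0
```

Call:
carry_out --pt "0 0 0 0 0 0 0" --pt "0 0 0 0 0 0 0" --pt "0 0 0 0 0 0 0" --pt "0 0 0 0 0 0 0" --pt "0 0 0 0 0 0 0" --pt "0 0 0 0 0 0 0" --pt "0 0 0 0 0 0 0"

```text
time_s: 3.85
tcp_pos: [0.5521, -0.2626, 0.1678]
ee_rot: [-3.141, -0.001, 0.0]
contact_force: [1.7, 4.6, 0.1]
gripper_width: 0.132
finger_force: 30.0
```

Call:
carry_out --pt "0 0 0 0 0 -4 0" --pt "0 0 0 0 0 -8 0" --pt "0 0 0 0 0 -8 0" --pt "0 0 0 0 0 -8 0" --pt "0 0 0 0 0 -8 0" --pt "0 0 0 0 0 -8 0" --pt "0 0 0 0 0 -17 0" --pt "0 0 0 0 0 -20 0" --pt "0 0 0 0 0 -20 0" --pt "0 0 0 0 0 -20 0" --pt "0 0 0 0 0 -20 0" --pt "0 0 0 0 0 -20 0" --pt "0 0 0 0 0 -15 0" --pt "0 0 0 0 0 0 0" --pt "0 0 0 0 0 0 0"

```text
time_s: 5.35
tcp_pos: [0.5521, -0.263, 0.3438]
ee_rot: [3.141, 0.001, 0.0]
contact_force: [-0.1, 0.8, -4.4]
gripper_width: 0.128
finger_force: 30.0
```

Run:
```python
from h import *
for n in('scene','wrist'):
    im,d=cap(n); cv2.imwrite(f'pics/{n}2.png',im)
f=load('scene'); im=f['im']
st=status.read_state(); print(st['tcp_pos'],st['ee_rot'],st['contact_force'],st['gripper_width'],st['time_s'])
v,u=np.where(f['d']>0); P=world(f,np.c_[u,v])
np.set_printoptions(precision=4,suppress=True)
q=P[(abs(P[:,0]-.553)<.12)&(abs(P[:,1]+.26)<.04)&(P[:,2]>.17)&(P[:,2]<.31)]; print(len(q),q.min(0),q.max(0))
b=q[(q[:,2]>.27)]; 
for lo in(.44,.50,.58,.62): 
    c=b[(b[:,0]>lo)&(b[:,0]<lo+.04)]; print(lo,len(c),c.max(0),c.mean(0)) if len(c) else 0
```

```text
[ 0.55175894 -0.26276198  0.3429931 ] [-3.14103563e+00 -1.14010931e-03  1.93632565e-03] [-0.00888637 -0.55094927 -4.6166987 ] 0.12921815936278624 5.45
2302 [ 0.4479 -0.2859  0.1914] [ 0.6591 -0.2383  0.3096]
0.44 155 [ 0.4798 -0.2403  0.3079] [ 0.4658 -0.2478  0.2862]
0.5 68 [ 0.54   -0.2497  0.3074] [ 0.5189 -0.2511  0.3047]
0.58 416 [ 0.62   -0.2491  0.3084] [ 0.6004 -0.261   0.3063]
0.62 799 [ 0.6591 -0.2414  0.3085] [ 0.6427 -0.2581  0.2963]
```

View pics/scene2.png

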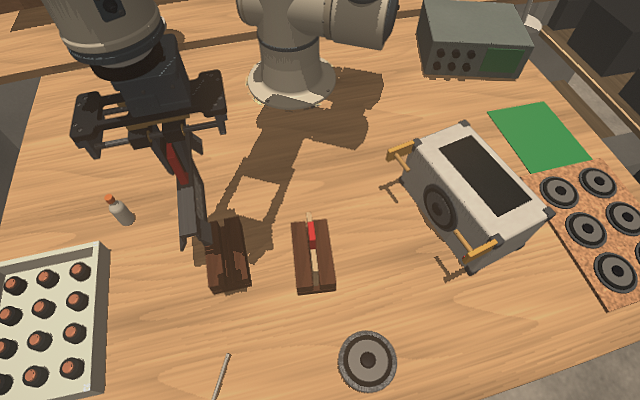

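The guard is held level (bar top 0.307 at both ends) and well clear, and the baffle is untouched. Next I carry it over.

Call:
carry_out --pt "0 0 0 0 -10 0 0" --pt "0 0 0 2 -18 0 0" --pt "0 0 0 2.7 -25 0 0" --pt "0 0 0 2.7 -25 0 0" --pt "0 0 0 2.7 -25 0 0" --pt "0 0 0 2.7 -25 0 0" --pt "0 0 0 2.7 -25 0 0" --pt "0 0 0 2.7 -25 0 0" --pt "0 0 0 2.7 -25 0 0" --pt "0 0 0 2.7 -25 0 0" --pt "0 0 0 2.7 -25 0 0" --pt "0 0 0 2.7 -25 0 0" --pt "0 0 0 2.7 -25 0 0" --pt "0 0 0 2.7 -25 0 0" --pt "0 0 0 2.7 -25 0 0" --pt "0 0 0 2.7 -25 0 0" --pt "0 0 0 2.7 -25 0 0" --pt "0 0 0 1.5 -14 0 0" --pt "0 0 0 0 -6 0 0" --pt "0 0 0 0 0 0 0"

```text
time_s: 7.45
tcp_pos: [0.5954, 0.1608, 0.3438]
ee_rot: [3.141, 0.003, -0.001]
contact_force: [0.1, -0.8, -3.7]
gripper_width: 0.129
finger_force: 30.0
```

Call:
carry_out --pt "0 0 -0.05 0 0 0 0" --pt "0 0 -0.05 0 0 0 0" --pt "0 0 -0.05 0 0 0 0" --pt "0 0 -0.05 0 0 0 0" --pt "0 0 0 0 0 20 0" --pt "0 0 0 0 0 20 0" --pt "0 0 0 0 0 20 0" --pt "0 0 0 0 0 15 0" --pt "0 0 0 0 0 0 0" --pt "0 0 0 0 0 0 0"

```text
time_s: 8.45
tcp_pos: [0.5959, 0.1595, 0.2694]
ee_rot: [3.126, 0.314, 0.0]
contact_force: [0.0, -0.4, -2.9]
gripper_width: 0.128
finger_force: 30.0
```

Run:
```python
from h import *
im,d=cap('scene'); im2,_=cap('top')
a=cv2.resize(im[80:280,350:570],None,fx=2.6,fy=2.6,interpolation=cv2.INTER_CUBIC)
cv2.imwrite('pics/s3.png',a)
f=load('scene'); v,u=np.where(f['d']>0); P=world(f,np.c_[u,v])
np.set_printoptions(precision=4,suppress=True)
c,s=np.cos(.2),np.sin(.2); Q=P-[.598,.16,0]; L=np.c_[Q[:,0]*c+Q[:,1]*s,-Q[:,0]*s+Q[:,1]*c,P[:,2]]
q=L[(abs(L[:,0])<.125)&(abs(L[:,1])<.03)&(L[:,2]>.185)&(L[:,2]<.24)]; print('bar local',len(q),q.min(0),q.max(0))
for k in (-1,1):
    e=q[(q[:,0]*k>.075)]; print(k,len(e),e.min(0),e.max(0))
q=L[(abs(L[:,0])<.065)&(abs(L[:,1])<.04)&(L[:,2]>.12)&(L[:,2]<.19)]; print('mesh',len(q),np.median(q,0), np.polyfit(q[:,2],q[:,1],1))
```

```text
bar local 2012 [-0.1075 -0.0238  0.185 ] [0.1044 0.0225 0.2396]
-1 243 [-0.1075 -0.0238  0.1893] [-0.075  -0.0093  0.2316]
1 603 [ 0.075  -0.0238  0.1884] [0.1044 0.0225 0.2343]
mesh 1044 [-0.002  -0.001   0.1492] [ 0.0127 -0.003 ]
```

View pics/s3.png

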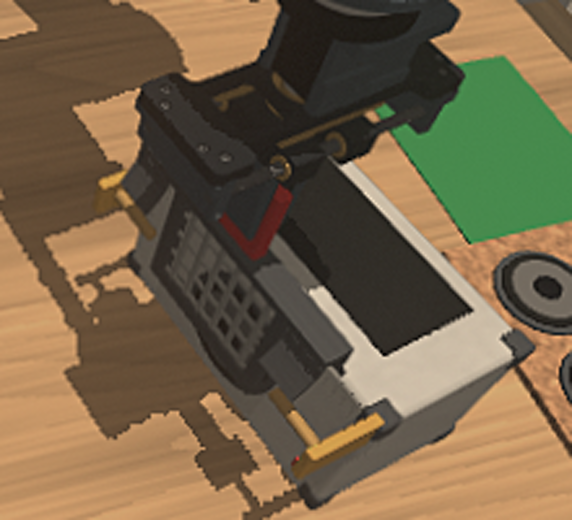

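The guard is aligned over the pins: the mesh sits between the free ends and both knuckles are above the pins. I lower it gently.

Call:
carry_out --pt "0 0 0 0 0 8 0" --pt "0 0 0 0 0 10 0" --pt "0 0 0 0 0 10 0" --pt "0 0 0 0 0 10 0" --pt "0 0 0 0 0 6 0" --pt "0 0 0 0 0 6 0" --pt "0 0 0 0 0 6 0" --pt "0 0 0 0 0 5 0" --pt "0 0 0 0 0 5 0" --pt "0 0 0 0 0 4 0" --pt "0 0 0 0 0 0 0" --pt "0 0 0 0 0 0 0"

```text
time_s: 9.75
tcp_pos: [0.5959, 0.1602, 0.199]
ee_rot: [3.126, 0.315, 0.0]
contact_force: [0.0, 0.1, -3.6]
gripper_width: 0.134
finger_force: 30.0
```

Call:
carry_out --pt "0 0 0 0 0 2 0" --pt "0 0 0 0 0 2 0" --pt "0 0 0 0 0 2 0" --pt "0 0 0 0 0 1 0" --pt "0 0 0 0 0 0 0" --pt "0 0 0 0 0 0 0"

```text
time_s: 10.35
tcp_pos: [0.5959, 0.1602, 0.1927]
ee_rot: [-3.126, -0.315, -0.001]
contact_force: [-3.1, -0.7, 9.6]
gripper_width: 0.132
finger_force: 30.0
```

```bash
cat > c.py <<'E'
from h import *
import sys
np.set_printoptions(precision=4,suppress=True)
c,s=np.cos(.2),np.sin(.2)
for n in('scene','top'):
    im,d=cap(n); f=load(n)
    if n=='scene': cv2.imwrite(f'pics/{sys.argv[1]}.png',cv2.resize(im[80:280,350:570],None,fx=2.6,fy=2.6,interpolation=cv2.INTER_CUBIC))
    v,u=np.where(d>0); P=world(f,np.c_[u,v])
    Q=P-[.598,.16,0]; L=np.c_[Q[:,0]*c+Q[:,1]*s,-Q[:,0]*s+Q[:,1]*c,P[:,2]]
    for lo,hi in((-.104,-.07),(-.07,-.03),(.03,.07),(.07,.104)):
        e=L[(L[:,0]>lo)&(L[:,0]<hi)&(abs(L[:,1])<.03)&(L[:,2]>.147)&(L[:,2]<.163)]
        if len(e)>5: print(n,lo,len(e),np.median(e,0),e.min(0)[1],e.max(0)[1])
print(status.read_state()['time_s'])
E
python3 c.py s4
```

```text
scene 0.03 267 [ 0.05   -0.0007  0.1552] -0.011287541279696875 0.014104334896616607
scene 0.07 259 [ 0.0882 -0.0014  0.1551] -0.012700181316888572 0.013040331653419777
top -0.104 198 [-0.0868  0.0009  0.1543] -0.011390447459931938 0.013798877733603282
top -0.07 221 [-0.0506  0.0006  0.1545] -0.011007595536164698 0.013638632826077876
top 0.03 6 [ 0.0517 -0.0113  0.1517] -0.011896276305062507 -0.00951836067560475
top 0.07 8 [ 0.074  -0.0107  0.1539] -0.011447970016183688 -0.009122230910597788
10.45
```

View pics/s4.png

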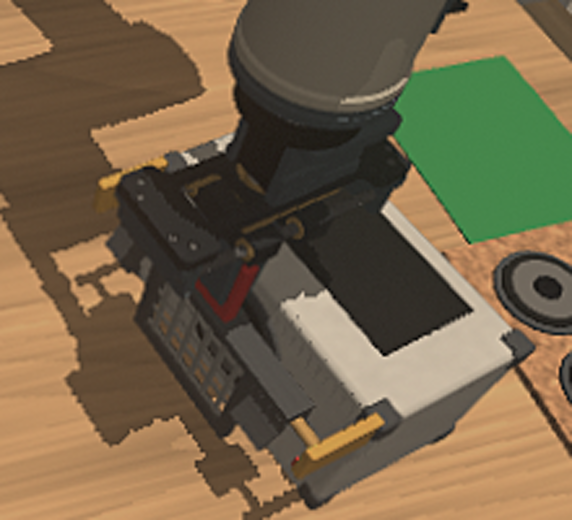

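The bar top is at 0.1545–0.155 at both ends (0.154 expected), so both knuckles are seated. I release and retreat upward.

Call:
carry_out --pt "0 0 0 0 0 0 25" --pt "0 0 0 0 0 0 35" --pt "0 0 0 0 0 0 50" --pt "0 0 0 0 0 0 60" --pt "0 0 0 0 0 0 60" --pt "0 0 0 0 0 0 60" --pt "0 0 0 0 0 0 60" --pt "0 0 0 0 0 -8 60" --pt "0 0 0 0 0 -15 60" --pt "0 0 0 0 0 -20 60" --pt "0 0 0 0 0 -25 60" --pt "0 0 0 0 0 -30 60" --pt "0 0 0 0 0 -30 60" --pt "0 0 0 0 0 -20 60" --pt "0 0 0 0 0 0 60" --pt "0 0 0 0 0 0 60"

```text
time_s: 12.05
tcp_pos: [0.5958, 0.1602, 0.3403]
ee_rot: [-3.126, -0.315, -0.001]
contact_force: [-0.8, -0.4, -1.1]
gripper_width: 0.599
finger_force: 0.0
```

```bash
python3 c.py s5
```

```text
scene -0.104 180 [-0.087  -0.002   0.1545] -0.013107723654203308 0.012778801626805829
scene -0.07 218 [-0.0501 -0.0014  0.1547] -0.011784299545597593 0.013195179318889645
scene 0.03 263 [ 0.05   -0.0009  0.1554] -0.01143477755198307 0.014714363826302115
scene 0.07 259 [ 0.0877 -0.0013  0.155 ] -0.012456938899115685 0.013651244522295249
top -0.104 199 [-0.0872  0.0011  0.1545] -0.010804115838793805 0.013769826977564532
top -0.07 222 [-0.0505  0.0006  0.1547] -0.010889719123506284 0.013758464158127016
12.15
```

View pics/s5.png

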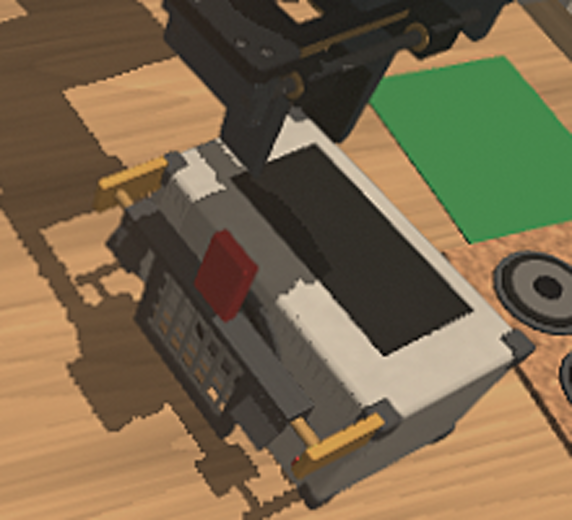

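The guard hangs level on both pins, upright and still, and the gripper is clear above it. I hand it in.

```bash
python3 -c "
from rig import env
print(env.job_done())"
```

```text
the job is handed in; nothing more can be done
None
```

The guard hangs level and at rest from both brass pins, the gripper is clear of it, the baffle was not touched, and the job was handed in at about 12 s; no verdict came back.

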